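Free the revolving tester display by its index plunger

ROBOT

A 6-joint arm with a two-finger parallel gripper is mounted at the origin on the work surface. World frame = base frame: x ahead of the robot, y to its left, z up, the work surface at z = 0. Lengths are in mm, angles in degrees, forces in N, time in s.
With the tool pointing down it reaches from about 300 to 850 mm from the base axis. Payload 4.2 kg.
Tool frame: the origin (TCP) lies midway between the tips of the shut fingers; the grasp point (between the pads) lies 19 mm behind it (pinch_z is the distance from the TCP to the grasp point, in mm); z points along the fingers, y is the line along which they close (so a half turn about z gives the same grasp; the last joint's range is limited). The gripper opens to 91 mm and grips with 3 to 60 N. Pads are 32 mm wide; open, the fingers measure 118 mm over their backs; the gripper's body (76 mm by 178 mm) begins 60 mm behind the grasp point.
Start: joints at [73.281, 18.312, 89.639, -0, 72.044, -1.146], TCP at [154.37, 553.907, 213.976] pointing down, gripper open.
Joint ranges: [-177.97, 177.97], [-48.28, 115.42], [12.27, 149.76], [-77.06, 257.06], [2.81, 150.46], [-146.56, 146.56]. Speed limits (degrees/s): [147.25, 147.25, 180, 180, 180, 180].

INTERFACE

Orientations are given as [roll, pitch, yaw] about the fixed x, y, z axes, in that order (R = Rz(yaw) Ry(pitch) Rx(roll)).
In Python, from workcell import * gives the robot as it stands.
- The arm moves only by the tool step_arm, never from a script. Its argument "steps" is a list of rows, each a list of 7 numbers: the turn, a rotation vector about the tool's x, y, z in degrees, then the shift along the tool's x, y, z in mm, then the opening, from 0 (shut) to 1 (fully open). In form: [[rx, ry, rz, x, y, z, hand], ...]. A call has exactly 8 rows; each row shifts and turns the commanded pose from where the row before left it, along the tool's axes as they then stand; what a row does not reach is not made up. A row lasts 1/8 s, in which the tool goes at most 62.5 mm and 10.7 degrees, less where a joint would pass 70% of its speed; a pose out of reach is approached as far as the arm can. A call is refused whole if a number of a shift passes 62.5 or a number of a turn 10.7, either way. A call with a gripper value outside its range is refused whole. The fingers move at their own pace and stop on an object; "force" is the grip in N (left out, the last holds). Time passes only in rows, so rows that do not move let the fingers close, or fill a call up. It gives the time, the measured TCP pose, the force, the opening and the grip force at its end, in the units of the state.
- state(): the state, without advancing time (a new reading comes with each control period).
- grab_frame(name): name is "side" or "top"; returns a dict with "image" (384x512x3 uint8, blue, green, red), "fovy" (degrees; the focal length in pixels is half the picture's height over the tangent of half this angle, whatever the lens; pixels are square), "cx", "cy" (the principal point, pixels), "origin" and "rotation" of the camera in the world. Camera axes: x right, y down, z forward; pixel columns grow to the right and rows downward; lengths in mm; the calibration is good to about 2 mm. A picture is of the moment at which its call begins. There is no depth.
- job_done(): hands the job in; it is judged then, once.
The state is a dict: "time_s": time; "qpos": joint angles; "qvel": joint speeds; "effort": joint torques, N m; "ee_pos": TCP position; "ee_rot": TCP orientation; "force": force on the tool from outside, world axes, zero at the start; "torque": the same for the moment, N m; "gripper_width": finger opening in mm; "gripper_force": force on a finger pad.
Only numpy, scipy, OpenCV 4.12 (cv2) and the standard library are available. Lean on these libraries where they do the work, as an engineer would, in place of code of your own. Each camera call takes 0.05 s, during which the arm holds its last target. There are 200 camera calls.

TASK

The revolving tester display is locked by its spring-loaded index plunger, and a roll of paper tape has been dropped over the plunger's black knob: lift the roll off and lay it flat in the empty wooden tray, without dropping it. Then grip the knob, pull it straight up as far as it goes so that the pin is clear of its hole, and finish while still holding it fully up. Leave the other goods where they are.

Things in the scene. Friction and masses are not known exactly. Their poses are not given: they have to be found in the camera images.
- stand: Low revolving display, fixed. Origin on the counter right under the plunger axis; z up, x towards the centre (x = 95 mm) of the round wooden turntable (radius 110, top 38 mm high; its tins and hub up to 68 mm). A steel bracket over its rim (x -60 to 32, y +-30 mm, top 68 mm high) carries the plunger; under the knob a sleeve 18 mm across, up to 80 mm high. Only sleeve and knob stand over 68 mm.
- plunger (a joint): Travel of the index plunger, m: 0 = pin seated 10 mm deep in its hole in the turntable, 0.016 = pulled fully up against its stop. It slides straight up along the stand's z; the pin leaves the hole at 0.010. The spring pushes it down with 6 N at the start and 14 N at full pull; let go, it springs back to 0.
- knob (a point): Centre of the black cylindrical plunger knob, 26 mm across and 22 mm high, vertical; seated, it spans heights 82 to 104 mm over the counter (this point at 93 mm), 14 mm over the bracket's top. It moves with the plunger.
- roll: Roll of pale paper tape: a ring 54 mm outside, 38 mm inside, 36 mm high, about 0.09 kg. Origin: centre of its underside, z along its axis. At the start it lies flat on the bracket around the knob, underside at 68 mm and top at 104 mm, level with the knob's top, so that fingers cannot get at the knob; it must be lifted at least 40 mm to pass over it.
- tray: Open square tray of light wood, fixed, empty: 170 x 170 mm outside, 22 mm high, walls and floor 8 mm thick (inside 154 x 154 mm). Origin: centre of its underside; x and y along its sides.
- stamp: Bystander: turned wooden hand stamp standing upright, 38 mm across, 58 mm high; origin at the centre of its underside.
- small_roll: Bystander: small roll of paper tape lying flat, 46 mm outside, 15 mm high; origin at the centre of its underside.
- ink_pad: Bystander: ink pad tin 45 x 70 x 19 mm; origin at the centre of its underside.
- stapler: Bystander: stapler 130 mm long (its x), 34 mm wide, about 56 mm high; origin at the centre of its underside.
- pen_cup: Bystander: clear cup 76 mm across and 100 mm high full of pens up to 155 mm high; origin at the centre of its underside.
- glue: Bystander: white glue bottle 48 mm across, 110 mm high; origin at the centre of its underside.
There are look-alikes about, which are no part of the job. What is shaped like the roll but blue or purple is not meant.

How it is judged (in metres and radians):
On the way, in this order (a step that is already met when the one before it is completed fails the run):
1. the tape roll lies flat in the tray, let go (x of roll in the frame of tray between -0.062 and 0.062 m and y of roll in the frame of tray between -0.062 and 0.062 m and z of roll in the frame of tray below 0.016 m and angle between roll's own z axis and vertical below 0.15 rad and contact force between the fingers and roll below 0.1 N and linear speed of roll below 0.03 m/s), for 0.2 s.
2. the plunger is pulled fully up by the fingers (value of joint plunger above 0.0135 m and contact force between the fingers and stand above 2 N), for 0.2 s.
At the end, for the whole second after the job is handed in: The fingers hold the plunger (over 2 N) with at least 13.5 of its 16 mm pulled, through the last second; the tape roll lies let go, at rest and flat (tilt under 0.15 rad) on the tray floor (within 8 mm), its centre within 62 mm of the tray centre along each side (all of step 1 and all of step 2); the arm keeps its last pose, push and grip.
It fails at once if a bystander on the counter is moved by more than 30 mm (distance of any of stamp, small_roll, ink_pad, stapler, pen_cup, glue from where it was at the start of the episode above 0.03 m).
It fails at once if the roll is dropped (moves faster than 0.7 m/s with no finger on it) (contact force between the fingers and roll below 0.01 N and linear speed of roll above 0.7 m/s).
It also fails if it takes over 51 s, if anything falls off the work surface, if the arm or the gripper's body presses on something with over 40 N, if the wrist force passes 120 N, or if a joint passes its speed limit or range.

## Working session

There is one attempt and no reset: what is moved stays moved. The work goes in short steps, Python scripts to look and compute and a tool call to move; the robot and the scene stay as the last step left them, time stands still between calls to the robot, and variables do not carry over. Pictures are saved under pics/ and viewed, at most 10 in all, crops included, and the job is handed in when it is done.

Besides the shell and the picture viewer there is one more tool, called after "Emit:" in YAML: its name, and indented under it one key for each argument. step_arm: Moves the arm, as the interface text tells. Its arguments: {"type":"object","properties":{"steps":{"type":"array","items":{"type":"array","items":{"type":"number"}}},"force":{"type":"number"}},"required":["steps"]}

```bash
mkdir -p pics
cat > h.py <<'E'
from workcell import *
import numpy as np, cv2
def K(f):
    return f["image"].shape[0]/2/np.tan(np.radians(f["fovy"])/2)
def ray(f,u,v):
    d=np.array([(u-f["cx"])/K(f),(v-f["cy"])/K(f),1.]); return np.array(f["origin"]),np.array(f["rotation"])@d
def onz(f,u,v,z):
    o,d=ray(f,u,v); return o+d*(z-o[2])/d[2]
def proj(f,p):
    c=np.array(f["rotation"]).T@(np.array(p)-f["origin"]); return c[:2]/c[2]*K(f)+[f["cx"],f["cy"]]
def cross(f,a,g,b):
    o,d=ray(f,*a);p,e=ray(g,*b); d/=np.linalg.norm(d);e/=np.linalg.norm(e)
    s=np.linalg.lstsq(np.c_[d,-e],p-o,rcond=None)[0]
    A=o+d*s[0];B=p+e*s[1]; return (A+B)/2,np.linalg.norm(A-B)
E
python3 - <<'E'
from h import *
import pickle
fs={}
for n in("top","side"):
    f=grab_frame(n);fs[n]=f;cv2.imwrite(f"pics/{n}0.png",cv2.resize(f["image"],(800,600),interpolation=cv2.INTER_CUBIC));print(n,{k:np.round(v,3).tolist() for k,v in f.items() if k!="image"})
pickle.dump(fs,open("f0.pkl","wb"));print(state())
E
```

```text
top {'fovy': 49.285, 'cx': 250.047, 'cy': 195.023, 'origin': [355.977, -76.537, 1675.761], 'rotation': [-172.672, -0.017, -89.902]}
side {'fovy': 45.243, 'cx': 258.001, 'cy': 197.635, 'origin': [143.474, 903.299, 853.45], 'rotation': [-125.317, -0.136, -156.897]}
{'time_s': 0.1, 'qpos': array([ 7.32812078e+01,  1.83464123e+01,  8.96975573e+01, -7.58245178e-04,
        7.20427299e+01, -1.14603880e+00]), 'qvel': array([ 0.01011633, -0.08626154, -0.16481981, -0.0039104 ,  0.13597306,
        0.09045638]), 'effort': array([-6.96321749e-04, -4.13338852e+01, -2.32509989e+01,  7.28663639e-02,
        4.21170867e-02, -5.81899644e-05]), 'ee_pos': array([154.24598315, 553.47767936, 213.23263546]), 'ee_rot': array([-1.79913303e+02, -1.01325012e-03,  1.64427480e+02]), 'force': array([-0.01081719, -0.99532971, -0.60394854]), 'torque': array([-0.03896547,  0.03310786,  0.03051675]), 'gripper_force': 0.0, 'gripper_width': 91.54475102580966}
```

View pics/top0.png

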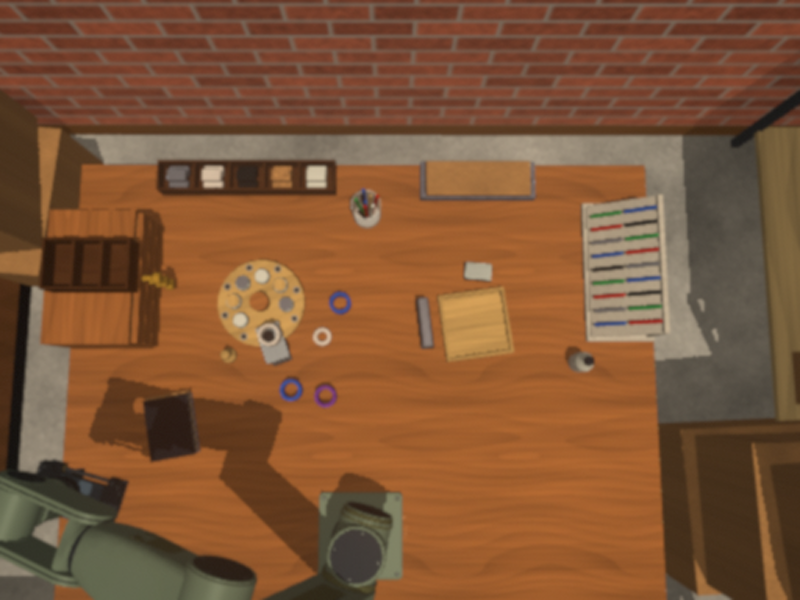

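View pics/side0.png

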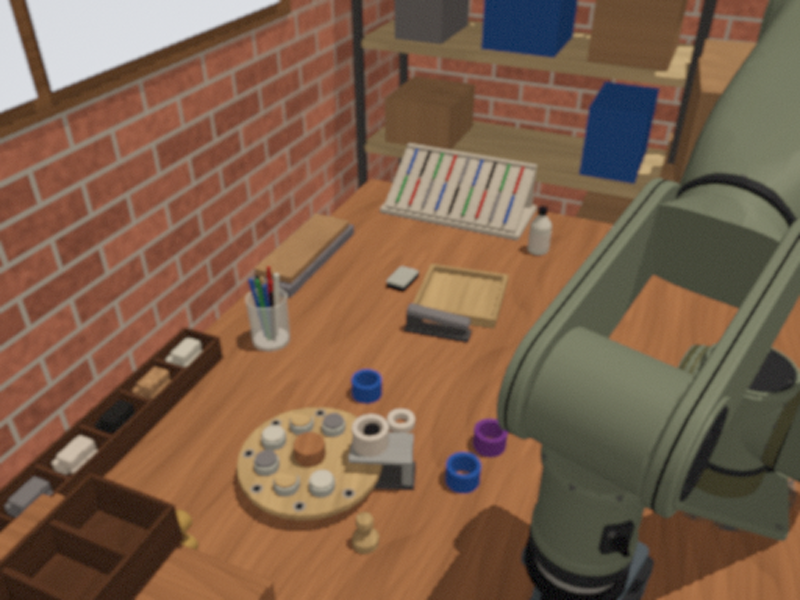

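The top view shows the roll with the dark knob at about (269,335) and the tray at (475,323). In the side view they are at (370,432) and (460,295). The stapler is left of the tray, the small roll is at (322,337), and the stamp is at (228,353).

Run:
```python
s=open('h.py').read()
s=s.replace('import numpy as np, cv2','import numpy as np, cv2\nfrom scipy.spatial.transform import Rotation as Ro\ndef RM(f): return Ro.from_euler("xyz",f["rotation"],degrees=True).as_matrix()').replace('np.array(f["rotation"])','RM(f)')
open('h.py','w').write(s)
from h import *
import pickle
fs=pickle.load(open("f0.pkl","rb"))
T,S=fs["top"],fs["side"]
a=cv2.resize(T["image"][190:245,140:215],(600,440),interpolation=cv2.INTER_NEAREST)
b=cv2.resize(S["image"][255:315,205:280],(600,480),interpolation=cv2.INTER_NEAREST)
cv2.imwrite("pics/c.png",cv2.resize(np.hstack([a,b[:440]]),(800,293)))
for f,bx,n in((T,(150,195,195,230),"T"),(S,(215,260,255,298),"S")):
    im=f["image"].astype(int); x0,x1,y0,y1=bx
    hsv=cv2.cvtColor(f["image"],cv2.COLOR_BGR2HSV)
    m=((hsv[...,2]>175)&(hsv[...,1]<70)).astype(np.uint8)
    mm=np.zeros_like(m);mm[y0:y1,x0:x1]=m[y0:y1,x0:x1]
    cs=sorted(cv2.findContours(mm,0,1)[0],key=cv2.contourArea)[::-1]
    print(n,cv2.boundingRect(cs[0]),cv2.fitEllipse(cs[0]))
    d=np.zeros_like(m);d[y0:y1,x0:x1]=(hsv[y0:y1,x0:x1,2]<70)
    for c in sorted(cv2.findContours(d,0,1)[0],key=cv2.contourArea)[::-1][:2]: print(" dark",cv2.contourArea(c),cv2.boundingRect(c),c[:,0].mean(0))
    # tray wood
    w=((hsv[...,0]>14)&(hsv[...,0]<28)&(hsv[...,1]>70)&(hsv[...,2]>130)).astype(np.uint8)
    for c in sorted(cv2.findContours(w,0,1)[0],key=cv2.contourArea)[::-1][:5]: print(" wood",cv2.contourArea(c),cv2.boundingRect(c),cv2.approxPolyDP(cv2.convexHull(c),4,True)[:,0].tolist())
print(cross(T,(172,214),S,(237,276)),cross(T,(304,207),S,(294,190)))
```

```text
T (164, 208, 15, 13) ((171.3986358642578, 213.997802734375), (12.576216697692871, 13.487607955932617), 74.25347137451172)
 dark 11.0 (169, 213, 5, 4) [171.33333333 214.5       ]
 wood 2196.0 (139, 166, 56, 56) [[172, 166], [191, 179], [194, 199], [184, 215], [162, 221], [143, 209], [139, 189], [152, 170]]
 wood 1813.5 (280, 183, 49, 49) [[321, 183], [328, 225], [286, 231], [280, 189]]
 wood 1315.0 (273, 102, 67, 22) [[339, 103], [337, 123], [274, 122], [273, 102]]
 wood 414.0 (25, 82, 14, 66) [[38, 85], [28, 147], [25, 83]]
 wood 389.0 (482, 288, 22, 96) [[503, 383], [491, 383], [483, 288]]
S (225, 262, 35, 20) ((241.0306854248047, 271.5424499511719), (15.783926010131836, 35.91716384887695), 73.92926025390625)
 dark 39.0 (233, 271, 10, 7) [237.45454545 274.31818182]
 wood 4436.5 (151, 260, 91, 71) [[226, 265], [241, 306], [223, 324], [202, 330], [175, 328], [155, 312], [152, 291], [168, 270], [197, 260]]
 wood 1510.0 (265, 169, 61, 37) [[275, 169], [325, 176], [317, 205], [265, 194]]
 wood 838.0 (165, 138, 57, 40) [[221, 142], [186, 177], [165, 172], [201, 138]]
 wood 704.0 (448, 25, 36, 35) [[483, 28], [462, 58], [449, 57], [453, 25]]
 wood 329.0 (418, 29, 26, 27) [[442, 29], [435, 54], [419, 53], [418, 46], [433, 29]]
(array([486.36575018, 219.37617846,  90.60318716]), np.float64(0.6871007173203052)) (array([ 523.40381471, -293.93373375,   -1.32643298]), np.float64(0.06544924432365326))
```

View pics/c.png

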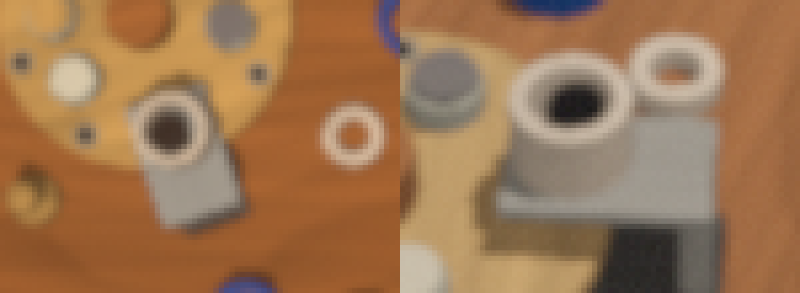

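The crop shows the roll's top rim centred near pixel (171.6,213.5) in the top view and (236.8,272.9) in the side view. The knob sits slightly off centre inside it, and the stamp, small roll and blue ring are 60 mm or more away.

Run:
```python
from h import *
import pickle
fs=pickle.load(open("f0.pkl","rb"));T,S=fs["top"],fs["side"]
r2=lambda x:np.round(x,1).tolist()
p,e=cross(T,(171.6,213.6),S,(236.8,272.9));print("roll top",r2(p),e, r2(onz(T,171.6,213.6,104)),r2(onz(S,236.8,272.9,104)))
p,e=cross(T,(171.1,214.2),S,(237.4,273.9));print("knob",r2(p),e,r2(onz(T,171.1,214.2,104)),r2(onz(S,237.4,273.9,104)))
tc=[[321,183],[328,225],[286,231],[280,189]];sc=[[275,169],[325,176],[317,205],[265,194]]
P=[onz(T,*c,22) for c in tc];print("trayT",r2(P),r2(np.mean(P,0)))
P=[onz(S,*c,22) for c in sc];print("trayS",r2(P),r2(np.mean(P,0)))
# tray rim height by crossing far corner pairs: match nearest in xy
Q=[onz(T,*c,22) for c in tc]
for c,q in zip(tc,Q):
    d=min(sc,key=lambda s:np.linalg.norm(onz(S,*s,22)-q)); print("corner",r2(cross(T,c,S,d)[0]))
# turntable centre & others
for n,uv,z in(("stamp",(228,353),40),("small",(322,337),15),("blue1",(340,302),36),("blue2",(291,389),36),("purple",(326,395),36),("stapler",(425,322),50),("ink",(478,271),19),("cup",(366,205),120),("hub",(261,301),68),("glue",(580,360),80)):
    print(n,r2(onz(T,uv[0]*.64-.5,uv[1]*.64-.5,z)))
# bracket grey corners in top crop
for uv in((128,95),(207,82),(243,205),(163,228)): print("br",r2(onz(T,140+uv[0]/5.33-.5,190+uv[1]/5.33-.5,68)))
```

```text
roll top [486.9, 219.1, 100.1] 1.020248793889146 [487.1, 218.5, 104.0] [484.6, 222.6, 104.0]
knob [484.6, 221.0, 99.5] 1.1914141789034538 [484.8, 220.4, 104.0] [482.0, 224.9, 104.0]
trayT [[617.6, -360.3, 22.0], [449.9, -384.6, 22.0], [426.0, -218.6, 22.0], [593.1, -196.2, 22.0]] [521.7, -289.9, 22.0]
trayS [[615.2, -355.8, 22.0], [445.4, -380.7, 22.0], [421.4, -212.4, 22.0], [589.6, -203.9, 22.0]] [517.9, -288.2, 22.0]
corner [617.7, -361.0, 18.5]
corner [448.4, -385.6, 18.6]
corner [424.7, -219.4, 16.6]
corner [589.7, -196.6, 27.2]
stamp [446.0, 331.6, 40.0]
small [488.5, 100.0, 15.0]
blue1 [575.6, 53.6, 36.0]
blue2 [357.1, 172.9, 36.0]
purple [342.4, 85.6, 36.0]
stapler [523.7, -160.5, 50.0]
ink [658.9, -299.0, 19.0]
cup [803.9, -13.9, 120.0]
hub [573.5, 247.0, 68.0]
glue [428.3, -535.8, 80.0]
br [514.3, 257.1, 68.0]
br [523.9, 200.1, 68.0]
br [435.0, 172.2, 68.0]
br [418.4, 229.3, 68.0]
```

Emit:
step_arm:
  steps:
    - [0,0,0,-40,-23,0,1]
    - [0,0,0,-52,-30,0,1]
    - [0,0,0,-54,-30,0,1]
    - [0,0,0,-54,-30,0,1]
    - [0,0,0,-54,-30,0,1]
    - [0,0,0,-54,-30,0,1]
    - [0,0,0,-54,-30,0,1]
    - [0,0,0,-46,-28,0,1]
  force: 20

```text
time_s: 1.1
ee_pos: [486.6, 220.0, 213.6]
ee_rot: [-180.0, -0.0, 164.4]
force: [0.3, 0.2, 0.5]
gripper_width: 91.5
gripper_force: 0.0
```

Run:
```python
from h import *
f=grab_frame("side");cv2.imwrite("pics/s1.png",cv2.resize(f["image"][130:350,120:410],(800,600),interpolation=cv2.INTER_CUBIC));s=state();print(s["ee_pos"],s["ee_rot"],s["qpos"])
```

```text
[490.7938586  215.53348973 213.47411557] [-179.81189844    0.27825412  164.21527243] [ 22.68015389  14.771001    94.79755433  -0.34021618  70.33090066
 -51.42043008]
```

View pics/s1.png

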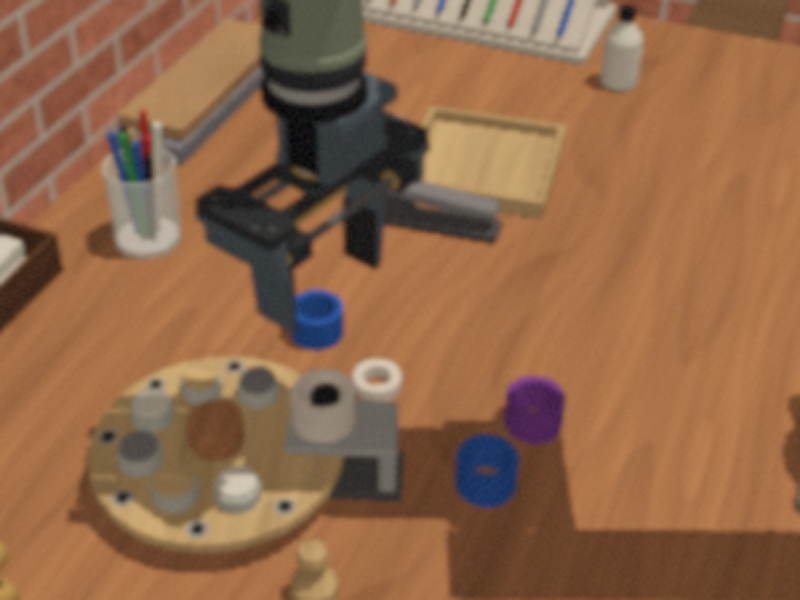

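The view shows the gripper high over the scene with the roll clear below at about (323,395). The blue rings, small roll and stamp are outside the descent path.

Emit:
step_arm:
  steps:
    - [0,0,0,-1.6,-1.6,0,1]
    - [0,0,0,0,0,0,1]
    - [0,0,0,0,0,20,1]
    - [0,0,0,0,0,25,1]
    - [0,0,0,0,0,25,1]
    - [0,0,0,0,0,20,1]
    - [0,0,0,0,0,10,1]
    - [0,0,0,0,0,0,1]

```text
time_s: 2.15
ee_pos: [485.7, 220.6, 113.7]
ee_rot: [-180.0, -0.0, 164.5]
force: [-0.2, 0.1, 0.2]
gripper_width: 91.3
gripper_force: 0.0
```

Run:
```python
from h import *
f=grab_frame("side");t=grab_frame("top");
a=cv2.resize(f["image"][200:310,180:290],(600,600),interpolation=cv2.INTER_CUBIC)
cv2.imwrite("pics/s2.png",a)
s=state();print(s["ee_pos"],s["ee_rot"],s["force"])
# fingertip predicted pixel positions at opening 91 and roll centre
R=Ro.from_euler("xyz",s["ee_rot"],degrees=True).as_matrix()
for y in(-45.5,45.5): print(((proj(f,s["ee_pos"]+R@[0,y,0])-[180,200])*600/110).round())
for p in((486.5,219.8,104),(485,221,104)): print(((proj(f,p)-[180,200])*600/110).round())
```

```text
[486.75326894 220.51640266 114.72014643] [1.79942468e+02 6.09360204e-02 1.64469057e+02] [ 1.23226177 -0.37792138 -0.29949953]
[376. 316.]
[233. 436.]
[309. 392.]
[311. 395.]
```

View pics/s2.png

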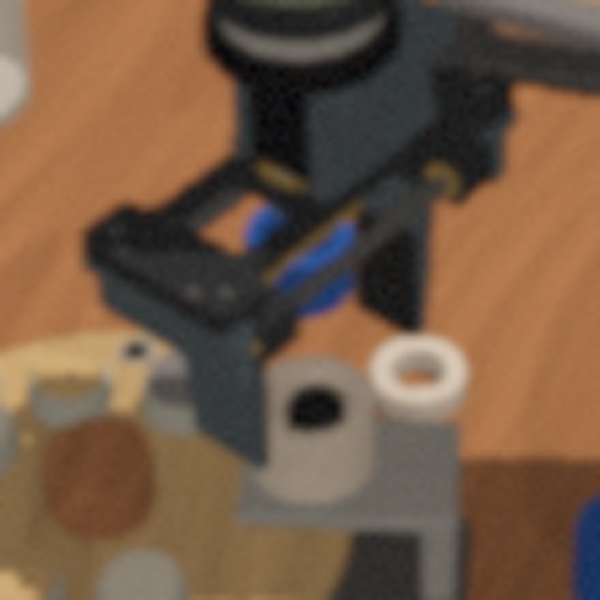

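The tips straddle the roll, with the knob at about (315,408) in this crop and the fingertips at (232,440) and (390,313). They are aligned to within about 2 mm, so I'll make a small correction, descend and close.

Emit:
step_arm:
  steps:
    - [0,0,0,1.5,0.8,10,1]
    - [0,0,0,0,0,12,1]
    - [0,0,0,0,0,12,1]
    - [0,0,0,0,0,5,1]
    - [0,0,0,0,0,0,1]
    - [0,0,0,0,0,0,1]
    - [0,0,0,0,0,0,0.7]
    - [0,0,0,0,0,0,0.62]

```text
time_s: 3.25
ee_pos: [485.4, 221.2, 75.2]
ee_rot: [180.0, 0.0, 164.4]
force: [-0.2, 0.1, 0.1]
gripper_width: 74.2
gripper_force: 0.0
```

Emit:
step_arm:
  steps:
    - [0,0,0,0,0,0,0.6]
    - [0,0,0,0,0,0,0.56]
    - [0,0,0,0,0,0,0.5]
    - [0,0,0,0,0,0,0.4]
    - [0,0,0,0,0,0,0.4]
    - [0,0,0,0,0,0,0.4]
    - [0,0,0,0,0,0,0.4]
    - [0,0,0,0,0,0,0.4]

```text
time_s: 4.25
ee_pos: [485.3, 221.1, 75.0]
ee_rot: [180.0, 0.0, 164.4]
force: [0.1, -0.3, 1.5]
gripper_width: 54.3
gripper_force: 20.0
```

Emit:
step_arm:
  steps:
    - [0,0,0,0,0,-6,0.4]
    - [0,0,0,0,0,-12,0.4]
    - [0,0,0,0,0,-18,0.4]
    - [0,0,0,0,0,-22,0.4]
    - [0,0,0,0,0,-22,0.4]
    - [0,0,0,0,0,-20,0.4]
    - [0,0,0,0,0,-10,0.4]
    - [0,0,0,0,0,0,0.4]

```text
time_s: 5.25
ee_pos: [485.5, 221.2, 185.7]
ee_rot: [179.9, 0.1, 164.4]
force: [-0.7, -0.4, -1.0]
gripper_width: 54.4
gripper_force: 20.0
```

Run:
```python
from h import *
f=grab_frame("side")
cv2.imwrite("pics/s3.png",cv2.resize(f["image"][160:310,180:330],(600,600),interpolation=cv2.INTER_CUBIC))
s=state();p=s["ee_pos"];print(p,s["ee_rot"],s["gripper_width"])
R=Ro.from_euler("xyz",s["ee_rot"],degrees=True).as_matrix()
print((R.T@(np.array([520,-289.3,p[2]])-p)).round(1))
# knob, now bare
hsv=cv2.cvtColor(f["image"],cv2.COLOR_BGR2HSV)
for q in ((485.3,221.1,104),(483.8,222.2,104),(483.8,222.2,82)):print(((proj(f,q)-[180,160])*4).round())
```

```text
[485.06839047 220.98003808 184.8654411 ] [-1.79999374e+02 -6.94389392e-03  1.64426609e+02] 54.52255085164564
[-170.6 -482.2   -0. ]
[227. 450.]
[229. 452.]
[230. 479.]
```

View pics/s3.png

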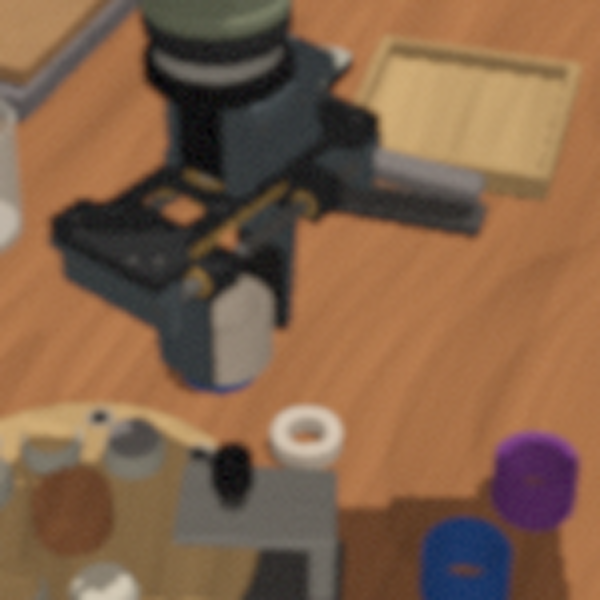

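The roll is held level and clear, and the bare knob stands at about (233,472) in this crop. Now I'll carry the roll to the tray.

Emit:
step_arm:
  steps:
    - [0,0,0,-6,-18,0,0.4]
    - [0,0,0,-12,-34,0,0.4]
    - [0,0,0,-15,-42,0,0.4]
    - [0,0,0,-15,-42,0,0.4]
    - [0,0,0,-15,-42,0,0.4]
    - [0,0,0,-15,-42,0,0.4]
    - [0,0,0,-15,-42,0,0.4]
    - [0,0,0,-15,-42,0,0.4]

```text
time_s: 6.3
ee_pos: [506.5, -103.2, 184.2]
ee_rot: [-180.0, -0.1, 164.4]
force: [-0.1, -0.0, -0.9]
gripper_width: 54.0
gripper_force: 20.0
```

Emit:
step_arm:
  steps:
    - [0,0,0,-15,-42,0,0.4]
    - [0,0,0,-15,-42,0,0.4]
    - [0,0,0,-14,-40,0,0.4]
    - [0,0,0,-10,-30,0,0.4]
    - [0,0,0,-6,-16,0,0.4]
    - [0,0,0,-2.6,-8,0,0.4]
    - [0,0,0,0,0,0,0.4]
    - [0,0,0,0,0,0,0.4]

```text
time_s: 7.3
ee_pos: [520.1, -288.0, 184.9]
ee_rot: [180.0, -0.0, 164.5]
force: [-0.0, -0.2, -0.9]
gripper_width: 54.2
gripper_force: 20.0
```

Run:
```python
from h import *
f=grab_frame("side")
cv2.imwrite("pics/s4.png",cv2.resize(f["image"][90:240,230:380],(600,600),interpolation=cv2.INTER_CUBIC))
s=state();p=s["ee_pos"];print(p,s["ee_rot"],s["gripper_width"],s["qpos"][5])
```

```text
[ 520.20409663 -288.02153399  185.01357269] [ 1.79977603e+02 -1.16183402e-02  1.64496689e+02] 54.44271881437271 -104.59455867033364
```

View pics/s4.png

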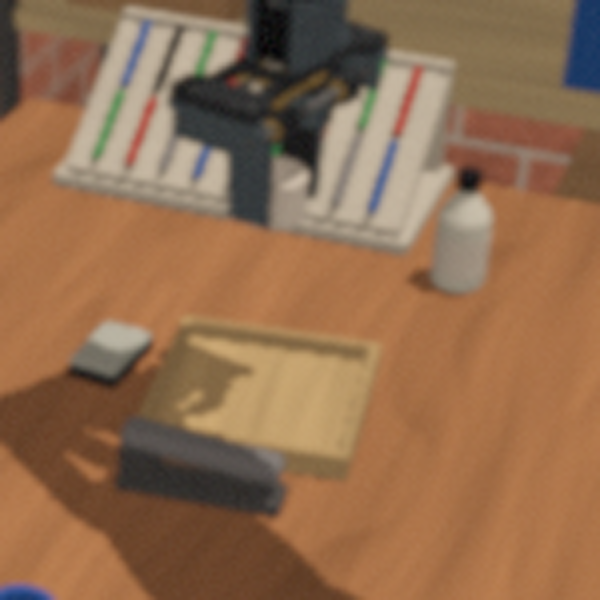

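The roll is held 170 mm above the tray, with the empty tray centred at about (262,395) in this crop. Lowering.

Emit:
step_arm:
  steps:
    - [0,0,0,0,0,12,0.4]
    - [0,0,0,0,0,30,0.4]
    - [0,0,0,0,0,35,0.4]
    - [0,0,0,0,0,35,0.4]
    - [0,0,0,0,0,30,0.4]
    - [0,0,0,0,0,15,0.4]
    - [0,0,0,0,0,8,0.4]
    - [0,0,0,0,0,2,0.4]

```text
time_s: 8.35
ee_pos: [520.5, -289.1, 18.1]
ee_rot: [-180.0, 0.0, 164.4]
force: [-0.4, -0.5, 0.8]
gripper_width: 54.4
gripper_force: 20.0
```

Emit:
step_arm:
  steps:
    - [0,0,0,0,0,0,0.4]
    - [0,0,0,0,0,0,0.4]
    - [0,0,0,0,0,0.5,0.4]
    - [0,0,0,0,0,0.5,0.4]
    - [0,0,0,0,0,0.5,0.4]
    - [0,0,0,0,0,0.5,0.4]
    - [0,0,0,0,0,0.5,0.4]
    - [0,0,0,0,0,0,0.4]

```text
time_s: 9.35
ee_pos: [520.1, -289.0, 15.3]
ee_rot: [180.0, -0.0, 164.4]
force: [0.9, -0.9, -1.3]
gripper_width: 54.7
gripper_force: 20.0
```

Emit:
step_arm:
  steps:
    - [0,0,0,0,0,0.3,0.4]
    - [0,0,0,0,0,0.3,0.4]
    - [0,0,0,0,0,0.3,0.4]
    - [0,0,0,0,0,0,0.4]
    - [0,0,0,0,0,0,0.4]
    - [0,0,0,0,0,0,0.4]
    - [0,0,0,0,0,0,0.4]
    - [0,0,0,0,0,0,0.4]

```text
time_s: 10.35
ee_pos: [520.3, -289.1, 15.0]
ee_rot: [180.0, 0.0, 164.4]
force: [-2.7, 1.5, 5.4]
gripper_width: 54.1
gripper_force: 20.0
```

Contact with the tray floor, at 5 N upward. Opening gently.

Emit:
step_arm:
  steps:
    - [0,0,0,0,0,0,0.62]
    - [0,0,0,0,0,0,0.66]
    - [0,0,0,0,0,0,0.72]
    - [0,0,0,0,0,0,0.78]
    - [0,0,0,0,0,0,0.82]
    - [0,0,0,0,0,0,0.82]
    - [0,0,0,0,0,0,0.82]
    - [0,0,0,0,0,0,0.82]

```text
time_s: 11.35
ee_pos: [520.2, -289.0, 14.5]
ee_rot: [180.0, 0.0, 164.4]
force: [1.1, -0.1, 0.1]
gripper_width: 75.2
gripper_force: 0.0
```

Emit:
step_arm:
  steps:
    - [0,0,0,0,0,-5,0.82]
    - [0,0,0,0,0,-12,0.82]
    - [0,0,0,0,0,-25,0.82]
    - [0,0,0,0,0,-35,0.82]
    - [0,0,0,0,0,-35,0.82]
    - [0,0,0,0,0,-30,0.82]
    - [0,0,0,0,0,-20,0.82]
    - [0,0,0,0,0,-8,0.82]

```text
time_s: 12.35
ee_pos: [520.7, -289.4, 186.8]
ee_rot: [-180.0, 0.2, 164.4]
force: [-0.1, 0.6, 0.2]
gripper_width: 74.7
gripper_force: 0.0
```

Emit:
step_arm:
  steps:
    - [0,0,0,6,18,0,0.82]
    - [0,0,0,12,34,0,0.82]
    - [0,0,0,15,42,0,0.82]
    - [0,0,0,15,42,0,0.82]
    - [0,0,0,15,42,0,0.82]
    - [0,0,0,15,42,0,0.82]
    - [0,0,0,12,34,0,0.82]
    - [0,0,0,5,16,0,0.82]

```text
time_s: 13.35
ee_pos: [499.7, -1.2, 183.6]
ee_rot: [-180.0, -0.1, 164.6]
force: [0.4, -0.7, -0.2]
gripper_width: 74.3
gripper_force: 0.0
```

Run:
```python
from h import *
f=grab_frame("side");t=grab_frame("top")
a=cv2.resize(f["image"][150:320,200:370],(400,400),interpolation=cv2.INTER_CUBIC)
b=cv2.resize(t["image"][160:260,140:340],(800,400),interpolation=cv2.INTER_CUBIC)[:, :400]
b2=cv2.resize(t["image"][170:240,270:340],(400,400),interpolation=cv2.INTER_CUBIC)
cv2.imwrite("pics/s5.png",np.hstack([a,b2]));cv2.imwrite("pics/t5.png",b)
s=state();p=s["ee_pos"];print(p,s["ee_rot"],s["gripper_width"])
R=Ro.from_euler("xyz",s["ee_rot"],degrees=True).as_matrix()
for n,g,(x0,x1,y0,y1) in(("T",t,(160,184,203,228)),("S",f,(224,252,262,295))):
    hsv=cv2.cvtColor(g["image"],cv2.COLOR_BGR2HSV);m=np.zeros(hsv.shape[:2],np.uint8)
    m[y0:y1,x0:x1]=hsv[y0:y1,x0:x1,2]<60
    c=max(cv2.findContours(m,0,1)[0],key=cv2.contourArea,default=None)
    if c is not None:
        M=cv2.moments(c);u=M["m10"]/M["m00"],M["m01"]/M["m00"]
        print(n,cv2.boundingRect(c),u)
        for z in(93,100,104): print(z,onz(g,*u,z).round(1))
```

```text
[500.47390921  -2.0420489  183.95684595] [-1.79989321e+02 -7.71434438e-02  1.64574561e+02] 74.75736328624741
S (234, 271, 9, 15) (237.61205273069677, 277.64595103578154)
93 [481.4 225.7  93. ]
100 [478.3 231.9 100. ]
104 [476.5 235.5 104. ]
```

View pics/s5.png

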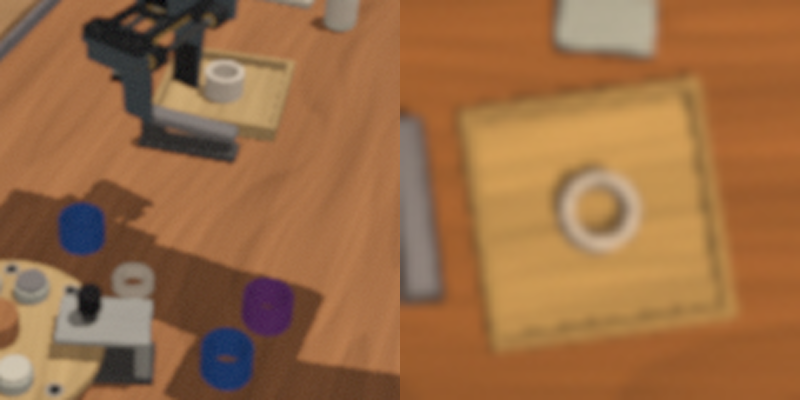

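The roll lies flat in the middle of the tray, at (600,210) in the right half. The knob is free at about (88,300) in the left half. Next I'll refine the knob position from the top view.

Run:
```python
from h import *
t=grab_frame("top");f=grab_frame("side")
hsv=cv2.cvtColor(t["image"],cv2.COLOR_BGR2HSV)
print(hsv[207:222,163:180,2])
m=np.zeros(hsv.shape[:2],np.uint8)
w=255-cv2.cvtColor(t["image"],cv2.COLOR_BGR2GRAY).astype(float)
for th in(60,75,90):
    m[:]=0;m[207:222,163:180]=(hsv[207:222,163:180,2]<th)
    cs=cv2.findContours(m,0,1)[0]
    if cs:
        c=max(cs,key=len);x,y,a,b=cv2.boundingRect(c);print(th,(x,y,a,b),onz(t,x+(a-1)/2,y+(b-1)/2,100).round(1))
g=cv2.cvtColor(f["image"],cv2.COLOR_BGR2GRAY);print(g[268:290,230:247])
```

```text
[[200 196 190 179 168 164 153 143 146 147 148 155 160 161 160 155 175]
 [191 181 166 153 143 145 145 145 151 156 157 160 162 163 161 157 174]
 [185 164 148 145 146 152 154 152 153 155 155 159 162 163 161 159 167]
 [184 163 152 155 157 158 149 138 134 134 137 147 158 162 163 161 159]
 [190 170 160 158 160 154 134 108 100  99 106 124 146 159 163 161 153]
 [193 175 162 159 155 142 111  82  73  73  79 100 133 156 162 161 154]
 [199 182 165 157 148 121  86  67  63  64  66  85 125 155 162 163 160]
 [207 192 171 158 139 106  73  63  63  63  63  79 121 153 162 162 160]
 [205 191 171 158 137 102  72  62  64  64  64  79 120 153 161 163 161]
 [198 185 169 160 145 117  87  70  65  65  68  86 125 154 162 162 163]
 [195 186 175 168 156 140 115  93  80  79  90 112 139 156 161 162 163]
 [194 191 182 170 161 154 144 129 118 117 127 141 154 159 161 162 163]
 [196 195 183 170 163 160 157 153 148 148 152 155 158 160 161 161 162]
 [192 193 186 175 167 161 160 158 158 159 160 159 159 159 160 161 162]
 [177 180 178 171 164 161 161 160 160 160 160 159 159 159 160 161 161]]
75 (169, 212, 5, 5) [485.9 221.5 1
[... 908 characters left out ...]
123  75  32  17  21  21  21  17  19  32  78 123 151 159 162]
 [151 137 108  69  31  24  23  14  21  13  24  45  86 130 155 161 161]
 [131 115  92  69  42  23  17  25  21  19  34  69 111 141 157 160 159]
 [113 103  93  78  58  36  29  23  25  31  47  90 128 150 157 160 158]
 [105 101  99  89  72  52  36  30  33  39  63 103 137 155 159 159 159]
 [101  98  99  94  78  60  47  44  44  49  73 116 144 156 160 160 158]
 [105 101 101  98  90  71  59  56  59  74 103 134 153 159 160 161 161]
 [117 105 102  99  96  89  82  87  95 114 133 149 161 159 160 160 161]
 [137 124 122 120 122 118 118 119 136 143 154 159 162 161 161 161 159]
 [153 151 148 149 148 148 148 151 154 157 161 162 162 160 161 161 159]]
```

View pics/t5.png

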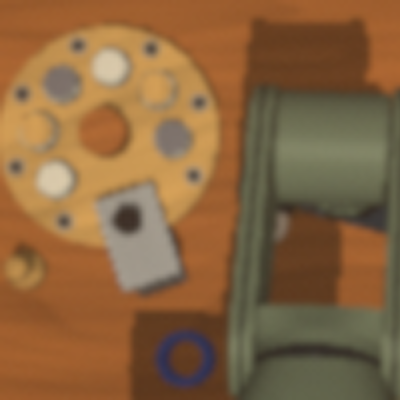

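The knob is clear of everything at (127,220) in this crop. Fusing the two views puts it at about (484, 221.8). Moving over it.

Emit:
step_arm:
  steps:
    - [0,0,0,8,20,0,0.7]
    - [0,0,0,14,38,0,0.7]
    - [0,0,0,16,46,0,0.7]
    - [0,0,0,16,46,0,0.7]
    - [0,0,0,12,36,0,0.7]
    - [0,0,0,7,18,0,0.7]
    - [0,0,0,3,7,0,0.7]
    - [0,0,0,0,0,0,0.7]

```text
time_s: 14.55
ee_pos: [484.8, 219.3, 184.4]
ee_rot: [-180.0, 0.0, 164.4]
force: [-0.1, -0.1, 0.4]
gripper_width: 64.2
gripper_force: 0.0
```

Emit:
step_arm:
  steps:
    - [0,0,0,0,0,15,0.7]
    - [0,0,0,0,0,20,0.7]
    - [0,0,0,0,0,20,0.7]
    - [0,0,0,0,0,10,0.7]
    - [0,0,0,0,0,0,0.7]
    - [0,0,0,0,0,0,0.7]
    - [0,0,0,0,0,0,0.7]
    - [0,0,0,0,0,0,0.7]

```text
time_s: 15.55
ee_pos: [484.8, 220.3, 120.0]
ee_rot: [180.0, 0.0, 164.4]
force: [-0.4, 0.8, -0.5]
gripper_width: 63.6
gripper_force: 0.0
```

Emit:
step_arm:
  steps:
    - [0,0,0,1.2,1.2,10,0.7]
    - [0,0,0,0,0,14,0.7]
    - [0,0,0,0,0,13,0.7]
    - [0,0,0,0,0,6,0.7]
    - [0,0,0,0,0,2,0.6]
    - [0,0,0,0,0,0,0.5]
    - [0,0,0,0,0,0,0.4]
    - [0,0,0,0,0,0,0.36]
  force: 8

```text
time_s: 16.55
ee_pos: [484.0, 221.8, 74.9]
ee_rot: [180.0, 0.0, 164.4]
force: [0.2, 0.6, -0.4]
gripper_width: 33.1
gripper_force: 0.0
```

Emit:
step_arm:
  steps:
    - [0,0,0,0,0,0,0.33]
    - [0,0,0,0,0,0,0.3]
    - [0,0,0,0,0,0,0.25]
    - [0,0,0,0,0,0,0.1]
    - [0,0,0,0,0,0,0.1]
    - [0,0,0,0,0,0,0.1]
    - [0,0,0,0,0,0,0.1]
    - [0,0,0,0,0,0,0.1]

```text
time_s: 17.55
ee_pos: [484.1, 222.7, 74.7]
ee_rot: [179.9, 0.0, 164.4]
force: [0.3, 5.2, -0.3]
gripper_width: 25.9
gripper_force: 8.0
```

Emit:
step_arm:
  steps:
    - [0,0,0,0,0.7,0,0.1]
    - [0,0,0,0,0.3,0,0.1]
    - [0,0,0,0,0,0,0.1]
    - [0,0,0,0,0,0,0.1]
    - [0,0,0,0,0,0,0.1]
    - [0,0,0,0,0,0,0.1]
    - [0,0,0,0,0,0,0.1]
    - [0,0,0,0,0,0,0.1]

```text
time_s: 18.55
ee_pos: [484.1, 222.7, 74.7]
ee_rot: [180.0, 0.0, 164.4]
force: [-0.3, 3.3, 2.4]
gripper_width: 25.6
gripper_force: 8.0
```

Emit:
step_arm:
  steps:
    - [0,0,0,0,0.6,0,0.0]
    - [0,0,0,0,0,0,0.0]
    - [0,0,0,0,0,0,0.0]
    - [0,0,0,0,0,0,0.0]
    - [0,0,0,0,0,0,0.0]
    - [0,0,0,0,0,0,0.0]
    - [0,0,0,0,0,0,0.0]
    - [0,0,0,0,0,0,0.0]
  force: 55

```text
time_s: 19.55
ee_pos: [484.2, 222.8, 74.7]
ee_rot: [-180.0, 0.0, 164.4]
force: [-0.6, -0.6, 5.9]
gripper_width: 24.7
gripper_force: 55.0
```

Emit:
step_arm:
  steps:
    - [0,0,0,0,0,-2,0.0]
    - [0,0,0,0,0,-2,0.0]
    - [0,0,0,0,0,-2,0.0]
    - [0,0,0,0,0,-2,0.0]
    - [0,0,0,0,0,-2,0.0]
    - [0,0,0,0,0,-2,0.0]
    - [0,0,0,0,0,0,0.0]
    - [0,0,0,0,0,0,0.0]

```text
time_s: 20.55
ee_pos: [484.0, 222.9, 86.4]
ee_rot: [-180.0, -0.0, 164.4]
force: [4.9, -1.6, -11.9]
gripper_width: 24.6
gripper_force: 55.0
```

The 11.9 N reading matches the spring at 11.7 mm, so there is no slip. Pulling on to the stop.

Emit:
step_arm:
  steps:
    - [0,0,0,0,0,-1,0.0]
    - [0,0,0,0,0,-1,0.0]
    - [0,0,0,0,0,-1,0.0]
    - [0,0,0,0,0,-1,0.0]
    - [0,0,0,0,0,-0.5,0.0]
    - [0,0,0,0,0,0,0.0]
    - [0,0,0,0,0,0,0.0]
    - [0,0,0,0,0,0,0.0]

```text
time_s: 21.55
ee_pos: [484.0, 222.9, 90.6]
ee_rot: [-180.0, -0.0, 164.4]
force: [6.2, -1.5, -13.9]
gripper_width: 24.7
gripper_force: 55.0
```

Emit:
step_arm:
  steps:
    - [0,0,0,0,0,-0.3,0.0]
    - [0,0,0,0,0,0,0.0]
    - [0,0,0,0,0,0,0.0]
    - [0,0,0,0,0,0,0.0]
    - [0,0,0,0,0,0,0.0]
    - [0,0,0,0,0,0,0.0]
    - [0,0,0,0,0,0,0.0]
    - [0,0,0,0,0,0,0.0]

```text
time_s: 22.55
ee_pos: [484.0, 222.9, 90.8]
ee_rot: [-180.0, -0.0, 164.4]
force: [5.6, -1.7, -15.2]
gripper_width: 25.1
gripper_force: 55.0
```

Run:
```python
from h import *
f=grab_frame("side");t=grab_frame("top")
a=cv2.resize(f["image"][200:320,190:310],(400,400),interpolation=cv2.INTER_CUBIC)
b=cv2.resize(t["image"][170:240,270:340],(400,400),interpolation=cv2.INTER_CUBIC)
cv2.imwrite("pics/end.png",np.hstack([a,b]));s=state();print(s["ee_pos"],s["force"],s["gripper_width"])
```

```text
[484.03307267 222.86016847  90.80860996] [  5.03619903  -1.36133182 -15.05583562] 24.694353534388686
```

View pics/end.png

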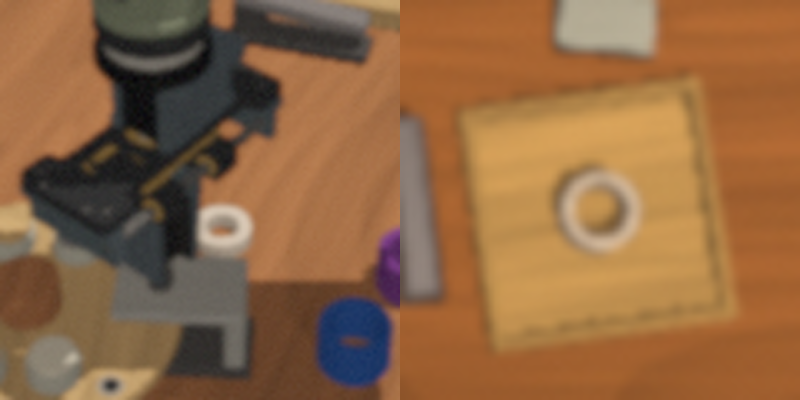

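The fingers hold the knob 16 mm up against its stop, with 15 N of pull. The roll is still flat in the tray at (600,210).

```bash
python3 -c "
from workcell import *
print(job_done())"
```

```text
the job is handed in; nothing more can be done
None
```

The roll lies flat in the tray, the gripper is holding the plunger knob fully up (about 16 mm, 15 N), and I handed the job in at about 22.7 s; no verdict was returned.

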